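Snap the end cap into a spindle bearing

TASK

One of the two grey flanged bearings on the bench still has its round steel cap standing proud. Pick up the pusher that stands on the slate tile, press that cap straight down with it until the cap snaps fully home, then stand the pusher upright on the slate tile again and let go. Do not press with the fingers, and leave the bearing whose cap is already home alone.

Things in the scene. Friction and masses are not known exactly. Their poses are not given: they have to be found in the camera images.
- pusher_mid (a point): Pusher, loose, 0.25 kg: an upright round steel stem 24 mm in diameter on a white nylon disc foot 40 mm in diameter and 14 mm thick; 110 mm tall in all. It stands foot down on the slate tile. The point is its centre, 55 mm above the foot's underside; z runs up the stem. Grasp the stem from above at any yaw.
- tile_top (a point): Square dark slate tile, 106 x 106 mm, 8 mm thick, fixed flat on the bench; the pusher starts on it and goes back on it. The point is the middle of its upper face; z up.
- cap_top (a point): Middle of the flat upper face of the proud cap: a steel disc 60 mm in diameter, captive in the bore of a grey housing (square flange 100 x 100 mm with four bolts, round barrel about 80 mm in diameter and 40 mm tall, fixed to the bench, bore 62 mm). At the start the cap's face is 50 mm above the bench, 10 mm proud of the barrel's rim; fully home it is 38 mm above the bench, 2 mm below the rim. z up.
- bearing_cap (a joint): How far that cap has been pressed down into its bore, m: 0 standing proud, 0.012 fully home. It moves straight down only. It takes about 9 N to start it, less as it goes; released before 6 mm it springs back up, past about 7 mm it snaps down the rest of the way by itself and stays.
- finished_bearing: The other bearing, of the same shape and size, fixed, with its cap already home (face 38 mm above the bench, 2 mm below the rim). Leave it alone. Origin at the centre of its underside; z up.
Mind the look-alikes: they are no part of the job. What is shaped like the part that bears pusher_mid but blue, orange or pink is not meant.

How it is judged:
By the outcome, as a careful person would: the job done as asked, in the order asked, and still so for the second after the job is handed in, with the robot touching nothing.
It also fails if it takes over 51 s, if anything falls off the work surface, if the arm or the gripper's body presses on something with over 40 N, if the wrist force passes 120 N, or if a joint passes its speed limit or range.

ROBOT

A 6-joint arm with a two-finger parallel gripper is mounted at the origin on a cart in front of the work surface, level with it; the furniture and walls round the work are solid. World frame = base frame: x ahead of the robot, y to its left, z up, the work surface at z = 0. Lengths are in mm, angles in degrees, forces in N, time in s.
With the tool pointing down it reaches from about 300 to 850 mm from the base axis. Payload 4.2 kg.
Tool frame: the origin (TCP) lies midway between the tips of the shut fingers; the grasp point (between the pads) lies 19 mm behind it (env.grip_point_offset is the distance from the TCP to the grasp point, in mm); z points along the fingers, x is the direction in which the jaws open and shut, and the axes are right-handed (so a half turn about z gives the same grasp; the last joint's range is limited). The gripper opens to 91 mm and grips with 3 to 60 N. Pads are 32 mm wide; open, the fingers measure 118 mm over their backs; the gripper's body (76 mm by 178 mm) begins 60 mm behind the grasp point.
Start: joints at [-64.515, 18.312, 89.639, -0, 72.044, -1.146], TCP at [257.746, -514.014, 213.976] pointing down, gripper open.
Joint ranges: [-177.97, 177.97], [-48.28, 115.42], [12.27, 149.76], [-77.06, 257.06], [2.81, 150.46], [-146.56, 146.56]. Speed limits (degrees/s): [147.25, 147.25, 180, 180, 180, 180].

INTERFACE

Orientations are given as [roll, pitch, yaw] about the fixed x, y, z axes, in that order (R = Rz(yaw) Ry(pitch) Rx(roll)).
In Python, from workcell import env gives the robot as it stands.
- The arm moves only by the shell command python3 -m pendant 'ROWS' [FORCE]. ROWS is JSON, a list of rows, each an object with "xyz": the shift along the tool's x, y, z in m, a list of three; "roll": the turn about the tool's z in degrees; "jaw": the closure, from 0 (fully open) to 1 (shut). A call has exactly 8 rows; each row is the pose to reach, as a shift and turn from the pose commanded when the call began, along the tool's axes at that moment; what a row does not reach only later rows make up. A row lasts 1/8 s, in which the tool goes at most 62.5 mm and 10.7 degrees, less where a joint would pass 70% of its speed; a pose out of reach is approached as far as the arm can. A call with a gripper value outside its range is refused whole. The fingers move at their own pace and stop on an object; FORCE is the grip in N (left out, the last holds). Time passes only in rows, so rows that repeat a pose let the fingers close, or fill a call up. It gives the time, the measured TCP pose, the force and the opening at its end, in the units of the state.
- env.state(): the state, without advancing time (a new reading comes with each control period).
- env.grab_frame(name): name is "scene" or "top" or "wrist"; returns (picture, depth): 384x512x3 uint8, blue, green, red; 384x512 float32, mm along the optical axis (not along the pixel's ray), 0 where there is no reading.
- env.camera_params(name): a dict with "camera_matrix" (3x3 intrinsics, pixels), "cam_to_world" (4x4, takes a point from camera to world coordinates); the wrist camera has in their place "hand_eye" (4x4, takes a point from camera to tool coordinates, whose origin is the TCP and whose axes are the tool frame's). Camera axes: x right, y up, looking along -z (the intrinsics and any distortion apply to the point x, -y, -z); pixel columns grow to the right and rows downward; lengths in mm; the calibration is good to about 2 mm. The wrist camera is an equidistant fisheye: a pixel r from the principal point sees the ray r / f radians off the axis. A picture is of the moment at which its call begins: read the wrist's pose just before it. camera_params takes no time and is no camera call.
- env.job_done(): hands the job in, once; it reports no verdict.
The state is a dict: "time_s": time; "qpos": joint angles; "qvel": joint speeds; "effort": joint torques, N m; "ee_pos": TCP position; "ee_rot": TCP orientation; "force": force on the tool from outside, world axes, zero at the start; "torque": the same for the moment, N m; "gripper_width": finger opening in mm.
Only numpy, scipy, OpenCV 4.12 (cv2) and the standard library are available. Lean on these libraries where they do the work, as an engineer would, in place of code of your own. Each camera call takes 0.05 s, during which the arm holds its last target. There are 200 camera calls.

## Working session

There is one attempt and no reset: what is moved stays moved. The work goes in short steps, Python scripts to look and compute and a shell command to move; the robot and the scene stay as the last step left them, time stands still between calls to the robot, and variables do not carry over. Pictures are saved under pics/ and viewed, about 8 in all and at most 12, crops included, and the job is handed in when it is done.

```bash
mkdir -p pics; ls
python3 - <<'E'
from workcell import env
import cv2,numpy as np
s=env.state();print(s)
for n in("scene","top"):
    p,d=env.grab_frame(n);cv2.imwrite(f"pics/{n}0.png",p);np.save(f"{n}0.npy",d)
    print(n,env.camera_params(n))
a=cv2.imread("pics/scene0.png");b=cv2.imread("pics/top0.png")
print(env.camera_params("wrist"))
E
```

```text
pics
{'time_s': 0.0, 'qpos': array([-6.45141941e+01,  1.83508800e+01,  8.97051185e+01, -1.10698685e-03,
        7.20427759e+01, -1.14599541e+00]), 'qvel': array([ 0.04169813,  0.00884347, -0.01478514, -0.02781426, -0.05164245,
       -0.02119553]), 'effort': array([-2.53679991e-04, -4.12462342e+01, -2.31975156e+01,  7.27253943e-02,
        4.56461823e-02, -1.55675216e-04]), 'ee_pos': array([ 257.53025621, -513.55583466,  213.13662431]), 'ee_rot': array([-1.79999077e+02,  9.87756641e-02, -6.33678556e+01]), 'force': array([-0.34326559,  0.69001165,  0.13519729]), 'torque': array([-0.02176123,  0.01650958,  0.03408727]), 'gripper_width': 91.18615701842319}
scene {'camera_matrix': array([[445.84995243,   0.        , 257.20629243],
       [  0.        , 445.84995243, 196.61352483],
       [  0.        ,   0.        ,   1.        ]]), 'cam_to_world': array([[-7.76109111e-01,  3.14935463e-01, -5.46324356e-01,
        -1.75813941e+02],
       [-6.30319170e-01, -4.13225324e-01,  6.57223384e-01,
         8.04073455e+02],
       [-1.87721084e-02,  8.54435771e-01,  5.19217798e-01,
         6.970
[... 460 characters left out ...]
,
       [-3.49812896e-02,  1.81011798e-01,  9.82858605e-01,
         1.06022750e+03],
       [ 0.00000000e+00,  0.00000000e+00,  0.00000000e+00,
         1.00000000e+00]])}
{'camera_matrix': array([[297.31863964,   0.        , 253.83710283],
       [  0.        , 297.31863964, 193.30238663],
       [  0.        ,   0.        ,   1.        ]]), 'hand_eye': array([[ 9.99998885e-01,  1.65701597e-05, -1.49328275e-03,
        -1.53705208e-01],
       [-3.87333061e-04, -9.62841328e-01, -2.70067450e-01,
        -7.54636379e+01],
       [-1.44226940e-03,  2.70067728e-01, -9.62840248e-01,
        -1.69874522e+02],
       [ 0.00000000e+00,  0.00000000e+00,  0.00000000e+00,
         1.00000000e+00]])}
```

View pics/top0.png

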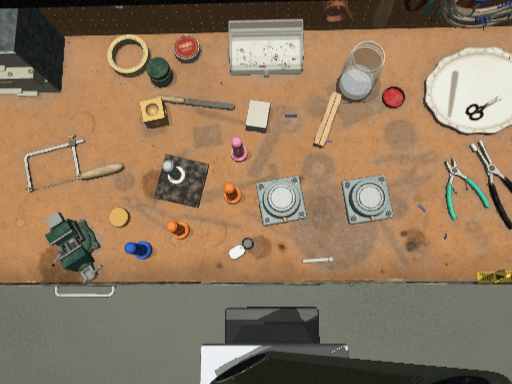

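View pics/scene0.png

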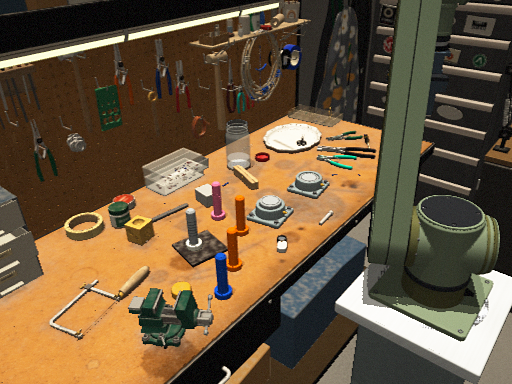

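The top view shows the steel pusher with a white foot on the slate tile at about (173,173). Its look-alikes are pink (238,150), orange (232,192), orange (178,230) and blue (138,250), and a small white and dark item lies at (242,250). The bearings are at (281,199) and (368,199), and the left one looks proud. Next I'll measure and take a close crop.

```bash
cat > h.py <<'E'
import numpy as np,cv2
from workcell import env
def w(n,u,v,d):
    c=env.camera_params(n);K=c["camera_matrix"];T=c["cam_to_world"]
    x=(u-K[0,2])/K[0,0]*d;y=(v-K[1,2])/K[1,1]*d
    P=np.stack([x,-y,-d,np.ones_like(d)],-1);return (P@T.T)[...,:3]
def cloud(n,d):
    v,u=np.mgrid[:d.shape[0],:d.shape[1]].astype(float);return w(n,u,v,d.astype(float))
def plane(n,u,v,z):
    c=env.camera_params(n);o=c["cam_to_world"][:3,3];p=w(n,float(u),float(v),np.float64(1));r=p-o
    return o+r*(z-o[2])/r[2]
E
python3 - <<'E'
from h import *
for n in("top","scene"):
    p=cv2.imread(f"pics/{n}0.png");d=np.load(f"{n}0.npy");C=cloud(n,d)
    boxes=dict(tile=(145,145,220,215),L=(250,170,312,230),R=(338,170,400,230)) if n=="top" else dict(tile=(165,200,230,270),L=(245,188,298,230),R=(285,165,332,200))
    for k,(a,b,c,e) in boxes.items():
        q=C[b:e,a:c].reshape(-1,3);q=q[(d[b:e,a:c]>0).ravel()]
        for lo,hi in ((5,12),(28,36.5),(36.5,39),(39,44),(46,54),(100,130)):
            m=q[(q[:,2]>lo)&(q[:,2]<hi)]
            if len(m)>5:print(n,k,lo,hi,len(m),m.mean(0).round(1),m.min(0).round(),m.max(0).round())
p=cv2.imread("pics/top0.png")
for k,(a,b,c,e) in dict(x=(145,140,220,215)).items():pass
t=cv2.resize(p[140:235,140:400],None,fx=3,fy=3,interpolation=2)
s=cv2.imread("pics/scene0.png")[165:280,165:335];s=cv2.resize(s,None,fx=2.6,fy=2.6,interpolation=2)
o=np.zeros((t.shape[0]+s.shape[0],max(t.shape[1],s.shape[1]),3),np.uint8);o[:t.shape[0],:t.shape[1]]=t;o[t.shape[0]:,:s.shape[1]]=s
cv2.imwrite("pics/c1.png",o)
E
```

```text
top tile 5 12 1538 [507.7 203.6   7.8] [439. 125.   5.] [592. 290.  12.]
top tile 28 36.5 9 [518.  210.2  32. ] [511. 205.  29.] [528. 219.  35.]
top tile 39 44 8 [516.9 211.2  41.5] [512. 206.  40.] [528. 220.  44.]
top tile 46 54 8 [515.5 211.   50.8] [512. 205.  49.] [524. 222.  52.]
top tile 100 130 117 [521.8 215.5 115.2] [512. 205. 102.] [534. 229. 122.]
top L 5 12 432 [458.4 -19.9  10. ] [404. -85.   5.] [528.  41.  12.]
top L 28 36.5 60 [444.6 -15.4  32.9] [416. -59.  28.] [502.  20.  36.]
top L 36.5 39 116 [463.3 -20.6  38. ] [425. -59.  37.] [503.  20.  39.]
top L 39 44 277 [463.8 -19.6  40.9] [425. -59.  39.] [503.  20.  44.]
top L 46 54 565 [463.9 -19.5  50.2] [431. -48.  46.] [493.   9.  54.]
top R 5 12 421 [ 459.1 -205.7    9.7] [ 404. -287.    5.] [ 529. -157.   12.]
top R 28 36.5 212 [ 460.1 -207.1   34.3] [ 416. -245.   28.] [ 500. -172.   36.]
top R 36.5 39 417 [ 464.5 -212.7   37.9] [ 426. -252.   37.] [ 503. -172.   39.]
top R 39 44 461 [ 465.1 -212.3   40.5] [ 426. -252.   39.] [ 503. -174.   44.]
scene tile 5 12 1059 [527.2 194.8   9. ] [394.   5.   5.] [729. 29
[... 374 characters left out ...]
 303. 122.]
scene L 5 12 163 [457.  -22.9   9. ] [ 406. -165.    5.] [598.  40.  12.]
scene L 28 36.5 92 [446.3   6.5  32.3] [418. -48.  28.] [495.  85.  36.]
scene L 36.5 39 30 [448.6   1.9  37.7] [424. -63.  37.] [491.  79.  39.]
scene L 39 44 133 [452.6  -5.5  41.3] [424. -57.  39.] [504.  83.  44.]
scene L 46 54 211 [460.8 -16.7  51.2] [432. -50.  46.] [492.  11.  54.]
scene R 5 12 113 [ 450.2 -190.5    8.9] [ 375. -346.    5.] [ 571. -145.   12.]
scene R 28 36.5 81 [ 447.9 -190.7   32.7] [ 415. -248.   28.] [ 497. -168.   36.]
scene R 36.5 39 74 [ 458.4 -208.4   38.1] [ 425. -246.   37.] [ 496. -171.   39.]
scene R 39 44 202 [ 465.2 -212.7   40.9] [ 424. -253.   39.] [ 501. -173.   44.]
```

View pics/c1.png

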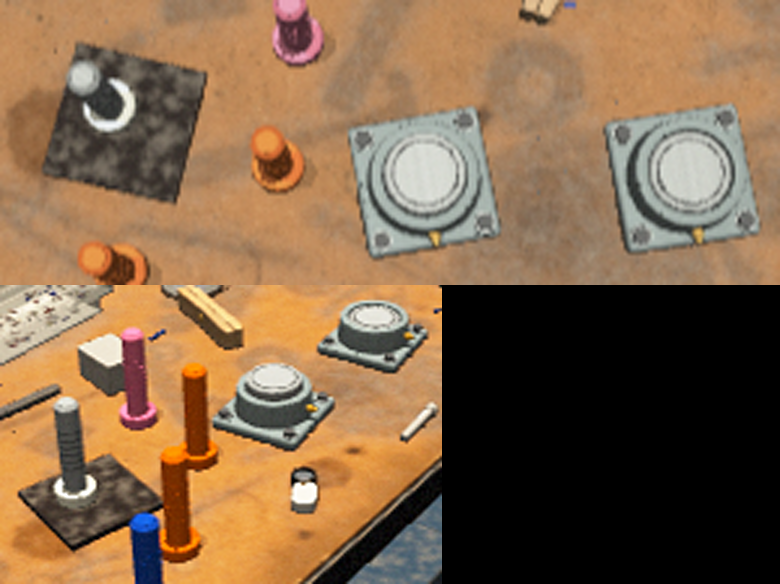

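The crop confirms both choices. The grey pusher with the white foot is on the tile at crop (85,78), with its foot at (110,105). The left bearing's cap stands proud: its face measures z≈50, while the right one measures about 38. I'll cross-check the pusher position and work out the first move.

```bash
cat >> h.py <<'E'
def go(x,y,z):
    s=env.state();a=np.radians(s["ee_rot"][2]);c,q=np.cos(a),np.sin(a);d=np.array([x,y,z])-s["ee_pos"]
    print("tcp",s["ee_pos"].round(1),"rot",s["ee_rot"].round(2),"shift mm",np.round([c*d[0]+q*d[1],q*d[0]-c*d[1],-d[2]],1),"F",s["force"].round(1),"w",round(s["gripper_width"],1),"t",s["time_s"])
E
python3 - <<'E'
from h import *
p=cv2.imread("pics/top0.png");d=np.load("top0.npy");C=cloud("top",d)
print("foot",plane("top",140+110/3,140+105/3,22),"top",plane("top",140+84/3,140+77/3,118))
m=(p.min(2)>150)&(C[...,2]>18)&(C[...,2]<30)&(abs(C[...,0]-522)<40)&(abs(C[...,1]-217)<40)
v,u=np.nonzero(m);(c,r),_=cv2.minEnclosingCircle(np.c_[u,v].astype(np.float32)),0
print("foot circle",c,r,plane("top",*c,22))
for n,(a,b,e,f) in dict(pink=(228,135,250,163),or1=(222,180,243,205),or2=(166,218,192,242),blue=(122,238,155,260)).items():
    q=C[b:f,a:e].reshape(-1,3);q=q[q[:,2]>90];print(n,q.mean(0).round() if len(q) else None,len(q),q[:,2].max().round())
q=cloud("scene",np.load("scene0.npy"))[200:260,180:205].reshape(-1,3)
q=q[(q[:,2]>60)&(q[:,2]<125)&(np.hypot(q[:,0]-522,q[:,1]-217)<40)];print("scene stem side",q.mean(0),q.min(0),q.max(0))
go(522,217,200)
E
```

```text
foot [522.93582806 215.27165663  22.        ] top [522.82068568 214.82222202 118.        ]
foot circle (175.96340942382812, 174.90243530273438) 8.5447359085083 [523.18077903 216.88172795  22.        ]
pink [567.  73. 131.] 118 1060.0
or1 [465.  84. 172.] 118 1060.0
or2 [397. 204. 116.] 120 1060.0
blue [353. 280. 136.] 131 1060.0
scene stem side [517.00392716 221.07273514  94.00462701] [509.29074526 206.81121008  60.44140716] [530.19424182 229.00035402 121.99771592]
tcp [ 257.6 -513.6  213.2] rot [-1.800e+02  9.000e-02 -6.337e+01] shift mm [-534.5 -563.9   13.2] F [ 0.9 -0.2 -0.1] w 91.0 t 0.1
```

```bash
python3 -m pendant '[{"xyz":[-0.02,-0.021,0],"roll":0,"jaw":0},{"xyz":[-0.055,-0.058,0],"roll":0,"jaw":0},{"xyz":[-0.095,-0.10,0],"roll":0,"jaw":0},{"xyz":[-0.135,-0.142,0],"roll":0,"jaw":0},{"xyz":[-0.175,-0.185,0],"roll":0,"jaw":0},{"xyz":[-0.215,-0.227,0],"roll":0,"jaw":0},{"xyz":[-0.255,-0.269,0],"roll":0,"jaw":0},{"xyz":[-0.295,-0.311,0],"roll":0,"jaw":0}]' 25
python3 -m pendant '[{"xyz":[-0.04,-0.042,0],"roll":0,"jaw":0},{"xyz":[-0.08,-0.084,0],"roll":0,"jaw":0},{"xyz":[-0.12,-0.126,0],"roll":0,"jaw":0},{"xyz":[-0.16,-0.169,0],"roll":0,"jaw":0},{"xyz":[-0.195,-0.206,0],"roll":0,"jaw":0},{"xyz":[-0.22,-0.233,0],"roll":0,"jaw":0},{"xyz":[-0.239,-0.253,0],"roll":0,"jaw":0},{"xyz":[-0.239,-0.253,0],"roll":0,"jaw":0}]' 25
python3 - <<'E'
from h import *
go(523,216,66)
s=env.state();p,d=env.grab_frame("wrist");cv2.imwrite("pics/w1.png",p);np.save("w1.npy",d)
E
```

```text
time_s: 1.1
ee_pos: [403.7, -109.1, 213.9]
ee_rot: [-180.0, -0.0, -63.4]
force: [0.9, -0.0, 0.6]
gripper_width: 91.2
time_s: 2.1
ee_pos: [522.6, 217.5, 213.1]
ee_rot: [179.9, 0.0, -63.2]
force: [-0.1, -0.5, -0.1]
gripper_width: 91.2
tcp [522.6 217.5 213.1] rot [179.93   0.   -63.23] shift mm [  1.5   0.3 147.1] F [-0.1 -0.5 -0.1] w 91.2 t 2.1
```

View pics/w1.png

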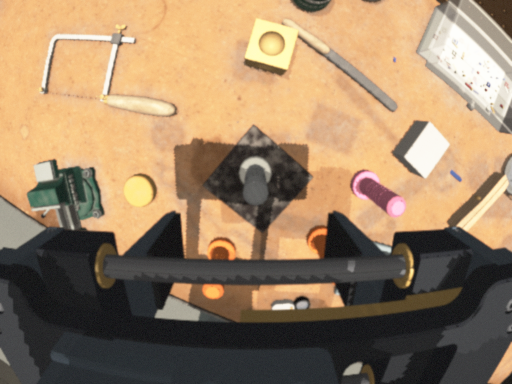

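The wrist view shows the pusher's foot at (256,168) and its stem top near (257,185), on the tile. Orange (222,250) and (318,238) and pink (375,190) are clear of it. I'll refine the position from the wrist depth.

```bash
cat >> h.py <<'E'
from scipy.spatial.transform import Rotation as R
def wcloud(d,s):
    c=env.camera_params("wrist");K=c["camera_matrix"];v,u=np.mgrid[:d.shape[0],:d.shape[1]].astype(float)
    x=(u-K[0,2])/K[0,0];y=(v-K[1,2])/K[1,1];r=np.hypot(x,y)+1e-9;k=np.tan(np.minimum(r,1.4))/r
    P=np.stack([x*k*d,-y*k*d,-d,np.ones_like(x)],-1)@c["hand_eye"].T
    return P[...,:3]@R.from_euler("xyz",s["ee_rot"],degrees=True).as_matrix().T+s["ee_pos"]
E
python3 - <<'E'
from h import *
s=env.state();C=wcloud(np.load("w1.npy").astype(float),s)
q=C[120:240,190:320].reshape(-1,3)
for lo,hi in((4,12),(16,26),(40,80),(80,112),(114,124)):
    m=q[(q[:,2]>lo)&(q[:,2]<hi)];m=m[np.hypot(m[:,0]-523,m[:,1]-216)<(90 if hi==12 else 30)];print(lo,hi,len(m),m.mean(0).round(1),m.min(0).round(1),m.max(0).round(1))
p=cv2.imread("pics/w1.png");m=((p.max(2)<105)&(abs(C[...,2]-8)<6)&(np.hypot(C[...,0]-520,C[...,1]-205)<80)).astype(np.uint8)
v,u=np.nonzero(m);pts=C[v,u,:2].astype(np.float32);print("tile",cv2.minAreaRect(pts))
E
```

```text
4 12 4994 [514.1 205.3   6.8] [449.2 143.1   4. ] [575.3 267.6  12. ]
16 26 371 [528.9 218.2  20.9] [504.5 195.   16.2] [542.4 234.5  25.5]
40 80 130 [530.9 219.2  60.8] [519.  205.9  40.4] [534.4 227.   79.8]
80 112 171 [530.6 219.2  96. ] [516.7 204.9  80. ] [534.4 226.9 112. ]
114 124 392 [522.8 215.2 116.3] [511.5 203.7 114. ] [533.1 226.5 118.7]
tile ((512.369873046875, 205.13552856445312), (104.31565856933594, 104.47640991210938), 76.3281478881836)
```

```bash
python3 -m pendant '[{"xyz":[0.002,0.001,0.02],"roll":0,"jaw":0},{"xyz":[0.002,0.001,0.045],"roll":0,"jaw":0},{"xyz":[0.002,0.001,0.07],"roll":0,"jaw":0},{"xyz":[0.002,0.001,0.095],"roll":0,"jaw":0},{"xyz":[0.002,0.001,0.12],"roll":0,"jaw":0},{"xyz":[0.002,0.001,0.137],"roll":0,"jaw":0},{"xyz":[0.002,0.001,0.147],"roll":0,"jaw":0},{"xyz":[0.002,0.001,0.147],"roll":0,"jaw":0}]' 45
python3 -m pendant '[{"xyz":[0,0,0],"roll":0,"jaw":0.4},{"xyz":[0,0,0],"roll":0,"jaw":0.6},{"xyz":[0,0,0],"roll":0,"jaw":0.7},{"xyz":[0,0,0],"roll":0,"jaw":0.8},{"xyz":[0,0,0],"roll":0,"jaw":0.9},{"xyz":[0,0,0],"roll":0,"jaw":1},{"xyz":[0,0,0],"roll":0,"jaw":1},{"xyz":[0,0,0],"roll":0,"jaw":1}]' 45
python3 - <<'E'
from h import *
go(522.5,215.2,66)
E
```

```text
time_s: 3.15
ee_pos: [522.1, 213.0, 66.6]
ee_rot: [179.9, -0.0, -63.4]
force: [1.0, -0.7, 0.1]
gripper_width: 90.9
time_s: 4.15
ee_pos: [522.4, 213.9, 66.8]
ee_rot: [180.0, 0.0, -63.4]
force: [-0.2, 1.1, -0.5]
gripper_width: 23.2
tcp [522.4 213.9  66.8] rot [179.99   0.   -63.37] shift mm [-1.1 -0.6  0.8] F [-0.2  1.1 -0.5] w 23.2 t 4.15
```

```bash
python3 -m pendant '[{"xyz":[0,0,-0.01],"roll":0,"jaw":1},{"xyz":[0,0,-0.03],"roll":0,"jaw":1},{"xyz":[0,0,-0.055],"roll":0,"jaw":1},{"xyz":[0,0,-0.08],"roll":0,"jaw":1},{"xyz":[0,0,-0.105],"roll":0,"jaw":1},{"xyz":[0,0,-0.13],"roll":0,"jaw":1},{"xyz":[0,0,-0.145],"roll":0,"jaw":1},{"xyz":[0,0,-0.15],"roll":0,"jaw":1}]' 45
python3 - <<'E'
from h import *
p,d=env.grab_frame("scene");cv2.imwrite("pics/s2.png",p)
C=cloud("scene",d.astype(float));m=(C[...,2]>140)&(C[...,2]<215)&(np.hypot(C[...,0]-520,C[...,1]-216)<35)
v,u=np.nonzero(m);print("z range",C[m].min(0),C[m].max(0))
cv2.imwrite("pics/s2.png",cv2.resize(p[40:290,120:330],None,fx=2.4,fy=2.4))
go(463.5,-20,216)
E
```

```text
time_s: 5.15
ee_pos: [522.7, 213.9, 217.8]
ee_rot: [-179.9, -0.0, -63.4]
force: [0.0, -0.1, -1.5]
gripper_width: 23.6
z range [502.45269784 194.62152522 160.00678043] [542.69130831 235.1903727  213.67402858]
tcp [522.7 213.9 217.7] rot [-1.7995e+02 -1.0000e-02 -6.3370e+01] shift mm [182.6 157.8   1.7] F [ 0.2 -0.2 -0.9] w 23.2 t 5.2
```

View pics/s2.png

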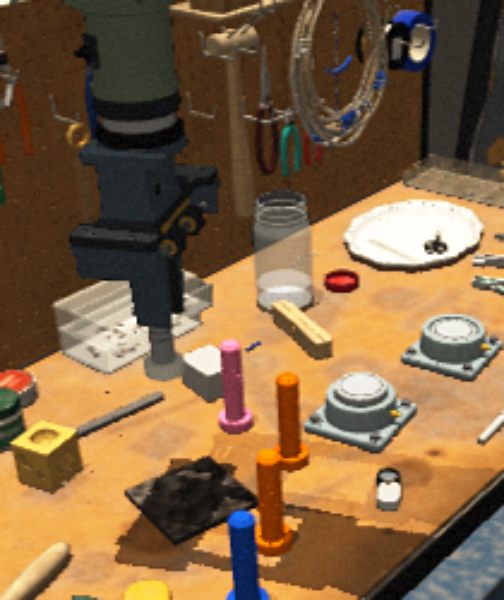

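The pusher is held upright at crop (160,360), clear of the bench, with the tile empty below it. I'll move it over the proud cap.

```bash
python3 -m pendant '[{"xyz":[0.015,0.013,0],"roll":0,"jaw":1},{"xyz":[0.045,0.039,0],"roll":0,"jaw":1},{"xyz":[0.08,0.069,0],"roll":0,"jaw":1},{"xyz":[0.115,0.099,0],"roll":0,"jaw":1},{"xyz":[0.147,0.127,0],"roll":0,"jaw":1},{"xyz":[0.17,0.147,0],"roll":0,"jaw":1},{"xyz":[0.183,0.158,0],"roll":0,"jaw":1},{"xyz":[0.183,0.158,0],"roll":0,"jaw":1}]' 45
python3 -m pendant '[{"xyz":[0,0,0.01],"roll":0,"jaw":1},{"xyz":[0,0,0.03],"roll":0,"jaw":1},{"xyz":[0,0,0.055],"roll":0,"jaw":1},{"xyz":[0,0,0.075],"roll":0,"jaw":1},{"xyz":[0,0,0.09],"roll":0,"jaw":1},{"xyz":[0,0,0.095],"roll":0,"jaw":1},{"xyz":[0,0,0.095],"roll":0,"jaw":1},{"xyz":[0,0,0.095],"roll":0,"jaw":1}]' 45
python3 - <<'E'
from h import *
go(463.7,-20.5,108.5)
p,d=env.grab_frame("scene");C=cloud("scene",d.astype(float))
for lo,hi in((66,80),(48,53)):
    m=(C[...,2]>lo)&(C[...,2]<hi)&(np.hypot(C[...,0]-463,C[...,1]+20)<40);print(lo,C[m].min(0).round(1),C[m].max(0).round(1),m.sum())
cv2.imwrite("pics/s3.png",cv2.resize(p[120:240,210:330],None,fx=4,fy=4))
E
```

```text
time_s: 6.2
ee_pos: [462.7, -21.2, 216.6]
ee_rot: [180.0, 0.0, -63.5]
force: [-0.2, 0.6, -2.0]
gripper_width: 23.1
time_s: 7.2
ee_pos: [463.9, -20.3, 122.4]
ee_rot: [-179.9, -0.0, -63.3]
force: [1.1, 0.5, -2.3]
gripper_width: 23.3
tcp [463.9 -20.3 122.4] rot [-1.7994e+02 -4.0000e-02 -6.3350e+01] shift mm [ 0.1  0.3 13.9] F [ 1.1  0.5 -2.3] w 23.3 t 7.2
66 [444.3 -36.8  66. ] [484.3   2.9  80. ] 91
48 [432.9 -49.3  48. ] [491.4  10.1  53. ] 143
```

View pics/s3.png

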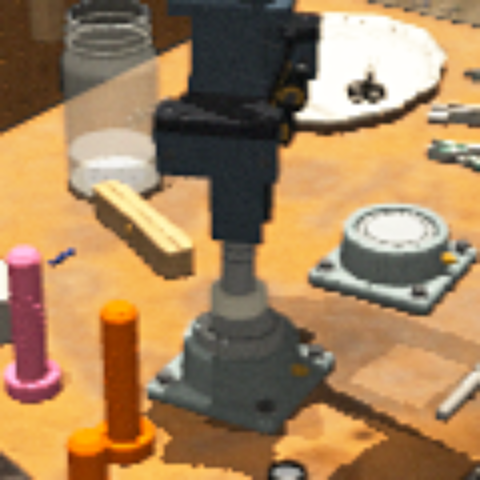

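```bash
python3 -m pendant '[{"xyz":[0,0,0.005],"roll":0,"jaw":1},{"xyz":[0,0,0.01],"roll":0,"jaw":1},{"xyz":[0,0,0.013],"roll":0,"jaw":1},{"xyz":[0,0,0.015],"roll":0,"jaw":1},{"xyz":[0,0,0.017],"roll":0,"jaw":1},{"xyz":[0,0,0.018],"roll":0,"jaw":1},{"xyz":[0,0,0.018],"roll":0,"jaw":1},{"xyz":[0,0,0.018],"roll":0,"jaw":1}]' 50
python3 -m pendant '[{"xyz":[0,0,0.001],"roll":0,"jaw":1},{"xyz":[0,0,0.002],"roll":0,"jaw":1},{"xyz":[0,0,0.003],"roll":0,"jaw":1},{"xyz":[0,0,0.004],"roll":0,"jaw":1},{"xyz":[0,0,0.005],"roll":0,"jaw":1},{"xyz":[0,0,0.006],"roll":0,"jaw":1},{"xyz":[0,0,0.006],"roll":0,"jaw":1},{"xyz":[0,0,0.006],"roll":0,"jaw":1}]' 50
```

```text
time_s: 8.25
ee_pos: [463.5, -20.5, 103.8]
ee_rot: [-180.0, -0.0, -63.4]
force: [0.4, 0.4, -1.8]
gripper_width: 23.3
time_s: 9.25
ee_pos: [463.4, -20.5, 98.0]
ee_rot: [-180.0, -0.0, -63.4]
force: [-1.0, 0.5, -2.5]
gripper_width: 23.4
```

Run:
```python
from h import *
for n in("scene","top"):
    p,d=env.grab_frame(n);C=cloud(n,d.astype(float));r=np.hypot(C[...,0]-463.5,C[...,1]+20)
    m=(r<26)&(C[...,2]>30)&(C[...,2]<100);print(n,np.histogram(C[m][:,2],bins=np.arange(30,100,4)))
    if n=="scene":cv2.imwrite("pics/s4.png",cv2.resize(p[150:240,230:320],None,fx=6,fy=6))
print(env.state()["force"])
```

```text
scene (array([ 0,  3, 50, 18, 18, 32, 35,  8, 14, 11, 10, 11, 12, 10, 12,  9,  3]), array([30, 34, 38, 42, 46, 50, 54, 58, 62, 66, 70, 74, 78, 82, 86, 90, 94,
       98]))
top (array([0, 6, 3, 1, 0, 2, 0, 0, 2, 1, 0, 0, 0, 0, 0, 0, 0]), array([30, 34, 38, 42, 46, 50, 54, 58, 62, 66, 70, 74, 78, 82, 86, 90, 94,
       98]))
[-0.16538107  0.50088066 -3.86756555]
```

View pics/s4.png

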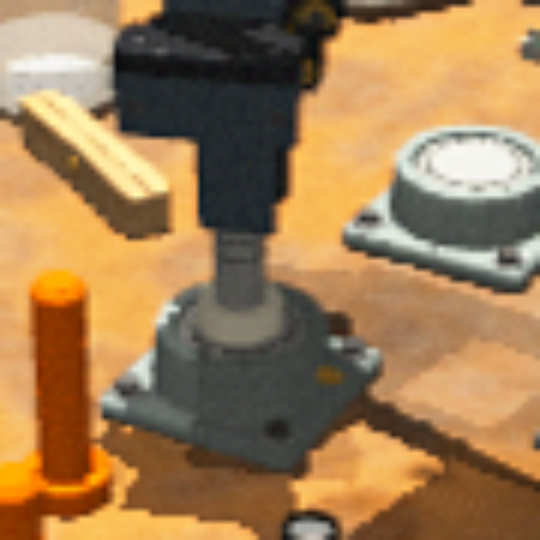

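The cap now sits inside the rim at about (245,315) and looks home. I'll press 2 mm more to make sure, then lift and check.

```bash
python3 -m pendant '[{"xyz":[0,0,0.0005],"roll":0,"jaw":1},{"xyz":[0,0,0.001],"roll":0,"jaw":1},{"xyz":[0,0,0.0015],"roll":0,"jaw":1},{"xyz":[0,0,0.002],"roll":0,"jaw":1},{"xyz":[0,0,0.002],"roll":0,"jaw":1},{"xyz":[0,0,0.002],"roll":0,"jaw":1},{"xyz":[0,0,0.002],"roll":0,"jaw":1},{"xyz":[0,0,0.002],"roll":0,"jaw":1}]' 50
```

```text
time_s: 10.35
ee_pos: [463.5, -20.5, 97.0]
ee_rot: [-180.0, -0.0, -63.4]
force: [-2.2, 0.6, 6.9]
gripper_width: 23.3
```

A firm stop at TCP 97.0 puts the foot at z≈38, so the cap is home. Lifting away now.

```bash
python3 -m pendant '[{"xyz":[0,0,-0.008],"roll":0,"jaw":1},{"xyz":[0,0,-0.025],"roll":0,"jaw":1},{"xyz":[0,0,-0.045],"roll":0,"jaw":1},{"xyz":[0,0,-0.07],"roll":0,"jaw":1},{"xyz":[0,0,-0.09],"roll":0,"jaw":1},{"xyz":[0,0,-0.11],"roll":0,"jaw":1},{"xyz":[0,0,-0.12],"roll":0,"jaw":1},{"xyz":[0,0,-0.12],"roll":0,"jaw":1}]' 50
python3 - <<'E'
from h import *
p,d=env.grab_frame("scene");C=cloud("scene",d.astype(float));r=np.hypot(C[...,0]-463.5,C[...,1]+20)
m=(r<20)&(C[...,2]>30)&(C[...,2]<60);print("cap z",np.median(C[m][:,2]),C[m][:,2].max(),m.sum())
m=(C[...,2]>140)&(C[...,2]<220)&(r<35);q=C[m];f=q[q[:,2]<180];print("foot",f.min(0),f.max(0))
st=q[(q[:,2]>180)&(q[:,2]<192)];print("stem",st.min(0),st.max(0))
go(512.4,205.1,217.7)
E
```

```text
time_s: 11.35
ee_pos: [463.6, -20.5, 216.3]
ee_rot: [-179.9, -0.0, -63.4]
force: [0.2, -0.3, -2.0]
gripper_width: 23.2
cap z 39.777986386265525 41.941462456434465 86
foot [444.70651068 -36.43281589 158.68099653] [481.4747241    1.14018736 179.99606403]
stem [451.90076061 -29.6858335  180.14324079] [473.36717642  -6.58687876 191.80419578]
tcp [463.1 -20.5 215.5] rot [ 1.7997e+02  1.0000e-02 -6.3370e+01] shift mm [-179.6 -145.2   -2.2] F [-0.5  0.8 -1.9] w 23.6 t 11.4
```

The cap face stays down at about 38–40 mm after release. Taking the pusher back to the tile.

```bash
python3 -m pendant '[{"xyz":[-0.015,-0.012,0],"roll":0,"jaw":1},{"xyz":[-0.045,-0.036,0],"roll":0,"jaw":1},{"xyz":[-0.08,-0.065,0],"roll":0,"jaw":1},{"xyz":[-0.115,-0.093,0],"roll":0,"jaw":1},{"xyz":[-0.147,-0.119,0],"roll":0,"jaw":1},{"xyz":[-0.168,-0.136,0],"roll":0,"jaw":1},{"xyz":[-0.18,-0.145,0],"roll":0,"jaw":1},{"xyz":[-0.18,-0.145,0],"roll":0,"jaw":1}]' 50
python3 -m pendant '[{"xyz":[0,0,0.015],"roll":0,"jaw":1},{"xyz":[0,0,0.04],"roll":0,"jaw":1},{"xyz":[0,0,0.065],"roll":0,"jaw":1},{"xyz":[0,0,0.09],"roll":0,"jaw":1},{"xyz":[0,0,0.115],"roll":0,"jaw":1},{"xyz":[0,0,0.135],"roll":0,"jaw":1},{"xyz":[0,0,0.143],"roll":0,"jaw":1},{"xyz":[0,0,0.143],"roll":0,"jaw":1}]' 50
python3 - <<'E'
from h import *
go(512.4,205.1,67)
E
```

```text
time_s: 12.4
ee_pos: [512.0, 205.6, 215.1]
ee_rot: [179.9, -0.0, -63.3]
force: [0.2, -0.1, -2.2]
gripper_width: 23.3
time_s: 13.4
ee_pos: [511.9, 204.6, 72.4]
ee_rot: [179.9, -0.0, -63.4]
force: [-0.0, 0.1, -1.1]
gripper_width: 23.3
tcp [511.9 204.6  72.4] rot [179.93  -0.   -63.41] shift mm [-0.2 -0.7  5.4] F [-0.   0.1 -1.1] w 23.3 t 13.4
```

```bash
python3 -m pendant '[{"xyz":[0,0,0.001],"roll":0,"jaw":1},{"xyz":[0,0,0.002],"roll":0,"jaw":1},{"xyz":[0,0,0.003],"roll":0,"jaw":1},{"xyz":[0,0,0.004],"roll":0,"jaw":1},{"xyz":[0,0,0.005],"roll":0,"jaw":1},{"xyz":[0,0,0.0055],"roll":0,"jaw":1},{"xyz":[0,0,0.0055],"roll":0,"jaw":1},{"xyz":[0,0,0.0055],"roll":0,"jaw":1}]' 50
```

```text
time_s: 14.4
ee_pos: [512.3, 205.4, 67.4]
ee_rot: [-180.0, -0.0, -63.4]
force: [0.1, 0.0, -2.4]
gripper_width: 23.1
```

```bash
python3 -m pendant '[{"xyz":[0,0,0.0003],"roll":0,"jaw":1},{"xyz":[0,0,0.0006],"roll":0,"jaw":1},{"xyz":[0,0,0.0009],"roll":0,"jaw":1},{"xyz":[0,0,0.0012],"roll":0,"jaw":1},{"xyz":[0,0,0.0012],"roll":0,"jaw":1},{"xyz":[0,0,0.0012],"roll":0,"jaw":1},{"xyz":[0,0,0.0012],"roll":0,"jaw":1},{"xyz":[0,0,0.0012],"roll":0,"jaw":1}]' 50
```

```text
time_s: 15.4
ee_pos: [512.4, 205.4, 66.8]
ee_rot: [-180.0, -0.0, -63.4]
force: [-1.6, 0.7, 6.1]
gripper_width: 23.0
```

Contact with the tile. Now I'll open gradually, then retreat straight up.

```bash
python3 -m pendant '[{"xyz":[0,0,-0.0005],"roll":0,"jaw":0.7},{"xyz":[0,0,-0.0005],"roll":0,"jaw":0.6},{"xyz":[0,0,-0.0005],"roll":0,"jaw":0.4},{"xyz":[0,0,-0.0005],"roll":0,"jaw":0.2},{"xyz":[0,0,-0.0005],"roll":0,"jaw":0},{"xyz":[0,0,-0.0005],"roll":0,"jaw":0},{"xyz":[0,0,-0.0005],"roll":0,"jaw":0},{"xyz":[0,0,-0.0005],"roll":0,"jaw":0}]' 20
python3 -m pendant '[{"xyz":[0,0,-0.01],"roll":0,"jaw":0},{"xyz":[0,0,-0.03],"roll":0,"jaw":0},{"xyz":[0,0,-0.055],"roll":0,"jaw":0},{"xyz":[0,0,-0.08],"roll":0,"jaw":0},{"xyz":[0,0,-0.11],"roll":0,"jaw":0},{"xyz":[0,0,-0.135],"roll":0,"jaw":0},{"xyz":[0,0,-0.15],"roll":0,"jaw":0},{"xyz":[0,0,-0.15],"roll":0,"jaw":0}]'
python3 - <<'E'
from h import *
p,d=env.grab_frame("scene");C=cloud("scene",d.astype(float));r=np.hypot(C[...,0]-463.5,C[...,1]+20)
m=(r<22)&(C[...,2]>25);print("cap z",np.median(C[m][:,2]))
m=(np.hypot(C[...,0]-512,C[...,1]-206)<35)
for lo,hi in((18,26),(60,75),(95,110),(114,126)):
    q=C[m&(C[...,2]>lo)&(C[...,2]<hi)];print(lo,len(q),q.min(0).round(1),q.max(0).round(1))
print(env.state()["gripper_width"],env.state()["ee_pos"])
cv2.imwrite("pics/s5.png",cv2.resize(p[100:290,150:340],None,fx=3,fy=3))
E
```

```text
time_s: 16.4
ee_pos: [512.3, 205.4, 66.8]
ee_rot: [-180.0, -0.0, -63.4]
force: [-0.4, 0.6, -0.2]
gripper_width: 90.6
time_s: 17.4
ee_pos: [512.8, 205.6, 217.9]
ee_rot: [-179.9, -0.0, -63.4]
force: [-0.4, 0.0, -0.1]
gripper_width: 91.1
cap z 39.90065793830456
18 89 [493.3 187.7  18.1] [532.6 226.7  25.9]
60 46 [500.3 202.3  60.9] [519.6 219.1  74.6]
95 53 [499.4 200.4  95. ] [520.  220.  109.8]
114 44 [501.  198.1 114.2] [519.6 218.2 122.1]
91.32637396583227 [512.12028661 205.34234546 216.68000483]
```

View pics/s5.png

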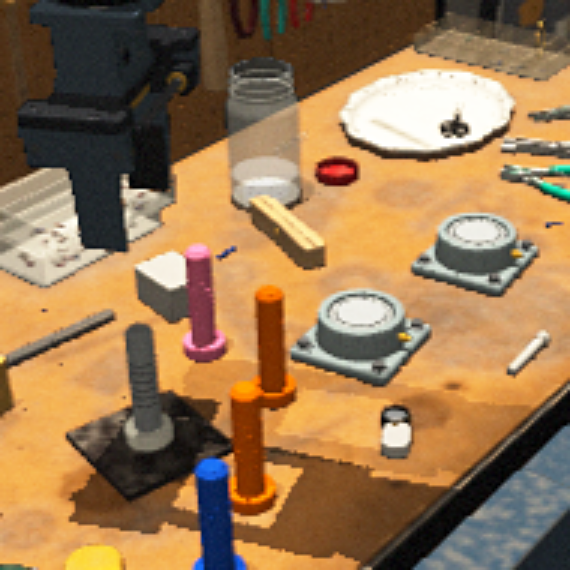

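The picture shows the pusher upright in the middle of the tile (145,435), the cap recessed in its rim (360,310) like the finished bearing (478,230), and the gripper clear.

```bash
python3 -c "
from workcell import env
print(env.job_done())"
```

```text
the job is handed in; nothing more can be done
None
```

The job is handed in: I pressed the proud cap fully home with the pusher, then stood the pusher back upright on the slate tile and released it. I never went near the finished bearing. It took about 17.5 s of the 51 s allowed.

- **Cap:** The foot met a firm stop at about 38 mm above the bench. After I lifted away, the scene camera read the cap face at about 39.9 mm. That camera reads roughly 1–2 mm high, and the picture shows the face inside the rim like the finished bearing. I saw no force rise at the readings I took during the press itself, so the snap went unrecorded; the stop and the pictures are the evidence.
- **Pusher:** It stands upright near the middle of the tile, at about (512, 206) mm. The gripper is open and about 100 mm above it.

The largest force I read was about 7 N, and none of the final checks failed.

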